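Show the underside of a pipe weld to the inspection camera with the swivel mirror

TASK

A flanged pipe lies in the V rests of the blue inspection stand, and its seam marked with yellow paint lines must be looked at from below. Lift the camera's spatter shutter fully up by its yellow tab and leave it up; then swing the red-handled lever, which turns the sprung mirror under the pipe, until the mirror looks straight at the underside of the yellow-marked seam, so that the seam stands in the middle of the camera's picture. The mirror springs back when let go: finish with the fingers on the lever, holding it still at that angle, and leave the pipe and the chalk, tin and spray can where they are.

Things in the scene. Friction and masses are not known exactly. Their poses are not given: they have to be found in the camera images.
- stand: inspection stand fixed to the bench, dark blue plate 250 x 360 x 10 mm. Origin on the bench below the mirror's centre, z up, x along the pipe away from its flange, y = the camera's line of view. The mirror's turning axis is parallel to y, 55 mm up. In mm: camera housing y -202 to -140, top z 82; bearing y 60 to 110; V rests x +-105; pipe axis z 145.
- mirror_glass (a point): centre of the round 37 mm mirror, on the turning axis, 55 mm above the bench; the frame turns with it. The glass stands at 45 degrees to the axis, so the camera, looking along the stand's y, sees along this frame's z axis: what lies on it (x = 0) is in the middle of the picture. At joint lever = 0 that is straight up.
- lever (a joint): angle of mirror and lever, rad: 0 = looks straight up, lever upright; positive leans to the stand's +x; range -1.31 to 1.05. A spring pulls it back to its parked stop at -1.31 (lever nearly flat towards the flanged end); holding it takes about 1 N at the grip near the stop, 2.5 N upright, 3.5 N at 0.7.
- lever_grip (a point): lever on the mirror's shaft. This point: middle of its red grip, a cylinder 16 mm thick, 38 mm long along the stand's y, 150 mm to +y of the mirror's centre and 90 mm from the turning axis along the mirror's z (the lever points where the mirror looks). A steel arm joins it 25 mm inward (-y). Pinch it from above across x; it turns in the fingers as it swings.
- shutter (a joint): height of the camera's spatter shutter, m: 0 = down, covering the lens, 0.030 = fully up against its stop. It slides straight up, held by friction of about 2.5 N, and stays where it is left.
- shutter_tab (a point): middle of the shutter's yellow grip tab: 18 mm along the stand's x, 12 mm along y, 20 mm high, on a steel stem 10 x 3 mm; 110 mm above the bench with the shutter down, 125 mm to -y of the mirror. 25 mm and more of free room beside it along x.
- pipe_spool: dark steel pipe 48 mm in diameter, 320 mm long, with an 80 mm flange at its -x end, lying loose in the V rests, 0.85 kg. Origin on its underside at the yellow-marked seam; x along the pipe away from the flange. A second, unmarked seam is at x = +48 mm. How far it is pushed along the rests varies.
- seam_under (a point): point on the pipe's underside in the middle of the yellow-marked seam (a weld bead between two yellow lines, 17 mm over both, running right round the pipe): what the mirror must look at. 121 mm above the bench, 66 mm above the mirror's axis.
- spray_can: standing spray can, 67 mm in diameter, 199 mm high, beside the stand; a bystander. Origin at the centre of its foot.
- small_tin: round blue tin, 71 mm in diameter, 42 mm high; a bystander. Origin at the centre of its foot.
- chalk_a: stick of white chalk, 56 mm long, 6 mm high, lying on the stand's base plate; a bystander. Origin at the centre of its underside.

How it is judged:
On the way, in this order (a step that is already met when the one before it is completed fails the run):
1. the shutter is fully up (value of joint shutter above 0.026 m), for 0.2 s.
2. the fingers hold the lever so that the mirror looks at the marked seam, shutter still up (value of joint shutter above 0.026 m and x of seam_under in the frame of mirror_glass between -0.005 and 0.005 m and z of seam_under in the frame of mirror_glass above 0.03 m and contact force between the fingers and lever above 0.5 N), for 0.5 s.
At the end, for the whole second after the job is handed in: Shutter up by over 26 of 30 mm; the marked seam's underside within 5 mm of the mirror's line of sight (x in the mirror's frame); fingers on the lever with over 0.5 N; mirror still (under 0.1 rad/s); pipe within 10 mm of where it lay (all of step 2 and velocity of joint lever between -0.1 and 0.1 rad/s and distance of pipe_spool from where it was at the start of the episode below 0.01 m); the arm keeps its last pose, push and grip.
It fails at once if the pipe is shifted in its rests by more than 15 mm (distance of pipe_spool from where it was at the start of the episode above 0.015 m).
It fails at once if the spray can, the tin or the chalk is pushed more than 20 mm (distance of any of spray_can, small_tin, chalk_a from where it was at the start of the episode above 0.02 m).
It also fails if it takes over 43 s, if anything falls off the work surface, if the arm or the gripper's body presses on something with over 40 N, if the wrist force passes 120 N, or if a joint passes its speed limit or range.

ROBOT

A 6-joint arm with a two-finger parallel gripper is mounted at the origin on a cart in front of the work surface, level with it; the furniture and walls round the work are solid. World frame = base frame: x ahead of the robot, y to its left, z up, the work surface at z = 0. Lengths are in m, angles in rad, forces in N, time in s.
With the tool pointing down it reaches from about 0.375 to 0.9 m from the base axis. Payload 3.1 kg.
Tool frame: the origin (TCP) lies between the finger pads; the fingertips stand robot.finger_overhang ahead of it and the grasp point (between the pads) lies 3 mm ahead of it (robot.finger_overhang is the distance from the TCP to the fingertips, in m); z points along the fingers, y is the line along which they close (so a half turn about z gives the same grasp; the last joint's range is limited). The gripper opens to 87 mm and grips with 3 to 60 N. Pads are 19 mm wide; open, the fingers measure 117 mm over their backs; the gripper's body (75 mm by 190 mm) begins 51 mm behind the grasp point.
Start: joints at [-1.45, 0.527, 1.433, -0, 1.181, -0.178], TCP at [0.185, -0.597, 0.245] pointing down, gripper open.
Joint ranges: [-3.08, 3.08], [-0.75, 2.2], [0.22, 2.44], [-1.43, 4.57], [0, 2.65], [-2.85, 2.85]. Speed limits (rad/s): [2.79, 2.79, 3.14, 3.14, 3.14, 3.14].

INTERFACE

Orientations are given as a unit quaternion [x, y, z, w].
In Python, from rig import get_obs, vision, hand_in, nets, robot gives the robot as it stands.
- The arm moves only by the tool apply_moves, never from a script. Its argument "series" is a list of rows, each an object with "offset": the shift along the world's x, y, z in cm, a list of three; "rot": the turn, a rotation vector about the world's x, y, z in degrees, a list of three. A call has 1 to 20 rows; each row is the pose to reach, as a shift and turn from the pose commanded when the call began; what a row does not reach only later rows make up. A row lasts 1/10 s, in which the tool goes at most 50 mm and 8.59 degrees, less where a joint would pass 70% of its speed; a pose out of reach is approached as far as the arm can. A call with a gripper value outside its range is refused whole. "hand" is the opening, from 0 (shut) to 1 (fully open), set as the call begins (left out, the last holds). The fingers move at their own pace and stop on an object; "newtons" is the grip in N (left out, the last holds). Time passes only in rows, so rows that repeat a pose let the fingers close. It gives the time, the measured TCP pose, the force, the opening and the grip force at its end, in the units of the state.
- get_obs(): the state, without advancing time (a new reading comes with each control period).
- vision.camera(name): name is "scene" or "top" or "wrist"; returns the picture (400x640x3 uint8, red, green, blue); there is no depth.
- vision.calibration(name): a dict with "K" (3x3 intrinsics, pixels), "R" (3x3) and "t" (3): a world point X has camera coordinates R X + t. Camera axes: x right, y down, z forward; pixel columns grow to the right and rows downward; lengths in m; the calibration is good to about 2 mm. A picture is of the moment at which its call begins: read the wrist's pose just before it. calibration takes no time and is no camera call; for the wrist camera it gives the pose at the moment of the call.
- hand_in(): hands the job in; it is judged then, once.
Trained networks look in the newest picture that a camera, given by its name, has taken for a name from the list of things; names that differ only in an ending like _2 or _b are one class to them, and where a whole thing is asked for, a point or a joint stands for the part that bears it (a point fixed in the world has none). Each returns a list of dicts, best first, with "conf" (0 to 1); they miss things now and then, are a little off and sometimes report something else, mostly with a low value. They report only what shows in the picture. A call takes as long as a camera call.
- nets.search_frame(camera, query): "centre" ([x, y, z] in m, in world coordinates, good to about 4 mm: the middle of the surface that is visible of it).
- nets.spot_point(camera, query): "centre" ([x, y, z] in m, in world coordinates, good to about 4 mm: a listed point, or the origin of a listed thing).
The state is a dict: "time": time; "q": joint angles; "joint_velocities": joint speeds; "joint_torque": joint torques, N m; "position": TCP position; "tool_rot": TCP orientation; "ft_force": force on the tool from outside, world axes, zero at the start; "moment": the same for the moment, N m; "grip_width": finger opening in m; "grip_force": force on a finger pad.
Only numpy, scipy, OpenCV 4.12 (cv2) and the standard library are available. Lean on these libraries where they do the work, as an engineer would, in place of code of your own. Each camera call takes 0.05 s, during which the arm holds its last target. There are 200 camera calls.

## Working session

There is one attempt and no reset: what is moved stays moved. The work goes in short steps, Python scripts to look and compute and a tool call to move; the robot and the scene stay as the last step left them, time stands still between calls to the robot, and variables do not carry over. Pictures are saved under pics/ and viewed, at most 10 in all, crops included, and the job is handed in when it is done.

Besides the shell and the picture viewer there is one more tool, called after "Request:" as a command line: name --argument value ..., lists and objects as JSON in quotes. apply_moves: Moves the arm, as the interface text tells. Its arguments: {"type":"object","properties":{"series":{"type":"array"},"hand":{"type":"number"},"newtons":{"type":"number"}},"required":["series"]}

```bash
mkdir -p pics; ls
python3 - <<'E'
from rig import get_obs, vision, nets, robot
import cv2, numpy as np
print(robot.finger_overhang, get_obs())
for c in ("scene","top"):
    im=vision.camera(c); cv2.imwrite(f"pics/{c}0.png",im[:,:,::-1])
    for q in ("mirror_glass","lever_grip","shutter_tab","seam_under","pipe_spool","spray_can","small_tin","chalk_a","stand"):
        print(c,q,[(np.round(d["centre"],4).tolist(),round(d["conf"],2)) for d in nets.spot_point(c,q)[:2]])
print(get_obs()["time"])
E
```

```text
pics
0.022 {'time': 0.0, 'q': array([-1.44951895e+00,  5.28450791e-01,  1.43389195e+00, -4.22636905e-06,
        1.18136930e+00, -1.78474544e-01]), 'joint_velocities': array([ 0.00166488, -0.00236309, -0.00179034,  0.00018423, -0.00115278,
        0.00088656]), 'joint_torque': array([ 7.81292965e-04, -4.40045750e+01, -1.76590151e+01,  6.34129252e-02,
        5.81479096e-02, -1.65465699e-04]), 'position': array([ 0.18451148, -0.59643867,  0.24358431]), 'tool_rot': array([ 9.88788931e-01,  1.49316198e-01,  2.83483426e-05, -1.05931800e-03]), 'ft_force': array([0.05900377, 0.34432351, 0.21833963]), 'moment': array([-0.02334854,  0.00081966,  0.0008627 ]), 'grip_force': 0.0, 'grip_width': 0.08708996427405641}
scene mirror_glass [([0.5624, 0.0669, 0.0571], 0.97)]
scene lever_grip [([0.5029, 0.2283, 0.0781], 0.8)]
scene shutter_tab [([0.5412, -0.0586, 0.1162], 0.45)]
scene seam_under [([0.5447, 0.0663, 0.1236], 0.79), ([0.5014, 0.2288, 0.078], 0.44)]
scene pipe_spool [([0.5402, 0.0655, 0.121], 0.95)]
scene spray_can [([0.7462, 0.1296, -0.0023], 0.62)]
scene small_tin [([0.7183, 0.2678, -0.0016], 0.66), ([0.5627, 0.0655, 0.055], 0.56)]
scene chalk_a []
scene stand [([0.564, 0.0634, -0.0007], 0.71)]
top mirror_glass [([0.5611, 0.0701, 0.0547], 0.91)]
top lever_grip [([0.502, 0.2268, 0.0797], 0.55)]
top shutter_tab []
top seam_under [([0.5444, 0.0713, 0.1196], 0.75)]
top pipe_spool [([0.5453, 0.0711, 0.1243], 0.66)]
top spray_can [([0.744, 0.1286, 0.0011], 0.76)]
top small_tin [([0.7174, 0.2696, 0.0006], 0.95), ([0.5571, 0.0643, -0.0012], 0.69)]
top chalk_a [([0.4573, -0.0336, 0.0093], 0.6)]
top stand [([0.5575, 0.0647, -0.0029], 0.86)]
1.0
```

View pics/scene0.png

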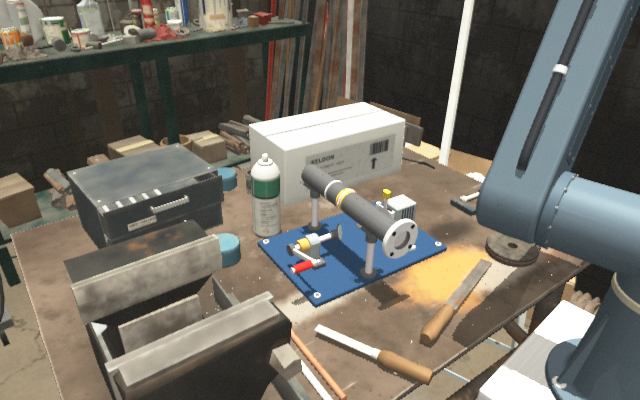

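View pics/top0.png

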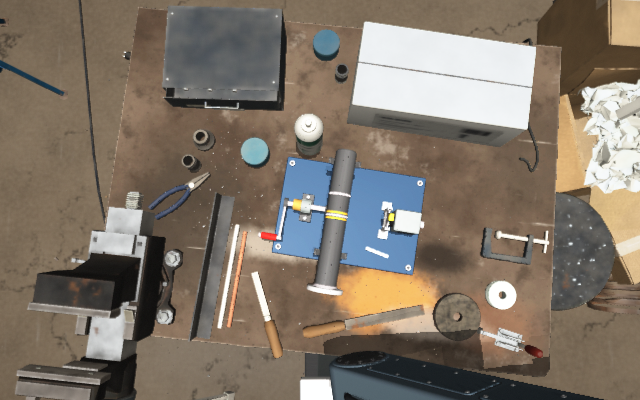

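The scene view shows the flanged pipe with its yellow seam near (343,195), the red lever grip at (303,267), and the yellow shutter tab at (386,193). In the top view, the stand is turned about -9°, with the grip at (270,236), the seam at (337,214), the tab at (390,217) and the chalk at (377,252). Next I'll fit the stand pose and the seam.

```bash
cat > h.py <<'E'
import numpy as np, cv2
from rig import get_obs, vision, nets, robot
def unproj(cal,px,z):
    K,R,t=(np.array(cal[k],float) for k in("K","R","t")); px=np.atleast_2d(px).astype(float)
    d=np.c_[px,np.ones(len(px))]@np.linalg.inv(K).T@R; c=-R.T@t
    return c+d*((z-c[2])/d[:,2])[:,None]
def proj(cal,X):
    K,R,t=(np.array(cal[k],float) for k in("K","R","t")); p=(np.atleast_2d(X)@R.T+t)@K.T
    return p[:,:2]/p[:,2:]
E
python3 - <<'E'
from h import *
from scipy.optimize import least_squares
im=cv2.imread("pics/top0.png"); hsv=cv2.cvtColor(im,cv2.COLOR_BGR2HSV); cal=vision.calibration("top")
b=cv2.inRange(hsv,(105,130,50),(125,255,255)); b[:150]=0;b[280:]=0;b[:,:265]=0;b[:,430:]=0
pts=np.argwhere(b)[:,::-1]; P=unproj(cal,pts,0.010)[:,:2]
r=cv2.minAreaRect((P*1000).astype(np.float32)); print(r, cv2.boxPoints(r))
y=cv2.inRange(hsv,(20,120,120),(35,255,255)); n,l,s,c=cv2.connectedComponentsWithStats(y)
for i in range(1,n):
    if s[i,4]>5: print(s[i],c[i],unproj(cal,c[i],0.165),unproj(cal,c[i],.11))
# fit from network points
M=np.array([[0,0],[0,0],[0,.150],[0,.150],[0,-.125]]);M[2:4,0]=-.087
W=np.array([[.5624,.0669],[.5611,.0701],[.5029,.2283],[.502,.2268],[.5412,-.0586]])
f=lambda p:(np.array([[np.cos(p[2]),-np.sin(p[2])],[np.sin(p[2]),np.cos(p[2])]])@M.T+p[:2,None]-W.T).ravel()
s=least_squares(f,[.56,.07,-.16]);print(s.x,np.degrees(s.x[2]),s.fun.reshape(2,-1).round(4))
crop=cv2.resize(im[150:285,255:435],None,fx=4,fy=4,interpolation=cv2.INTER_CUBIC);cv2.imwrite("pics/c1.png",crop)
E
```

```text
((581.9602661132812, 29.39813232421875), (353.71356201171875, 197.0860595703125), 80.20197296142578) [[ 454.7579  -128.10934]
 [ 648.96924 -161.64859]
 [ 709.1626   186.90561]
 [ 514.9513   220.44485]]
[293 199   8  11  62] [296.56451613 204.03225806] [[0.56923856 0.15708101 0.165     ]] [[0.57504317 0.16002803 0.11      ]]
[326 210  21   5  46] [336.39130435 211.7826087 ] [[0.55109484 0.0695083  0.165     ]] [[0.55589264 0.06759588 0.11      ]]
[388 213   7   8  46] [390.84782609 216.65217391] [[ 0.53901874 -0.04989672  0.165     ]] [[ 0.54314644 -0.05843498  0.11      ]]
[325 216  21   5  46] [335.5        217.69565217] [[0.53807846 0.0716632  0.165     ]] [[0.54215398 0.06987035 0.11      ]]
[ 0.56231792  0.06633172 -0.16948102] -9.710546983331188 [[-0.0001  0.0012 -0.001  -0.0001  0.    ]
 [-0.0006 -0.0038  0.0006  0.0021  0.0017]]
```

View pics/c1.png

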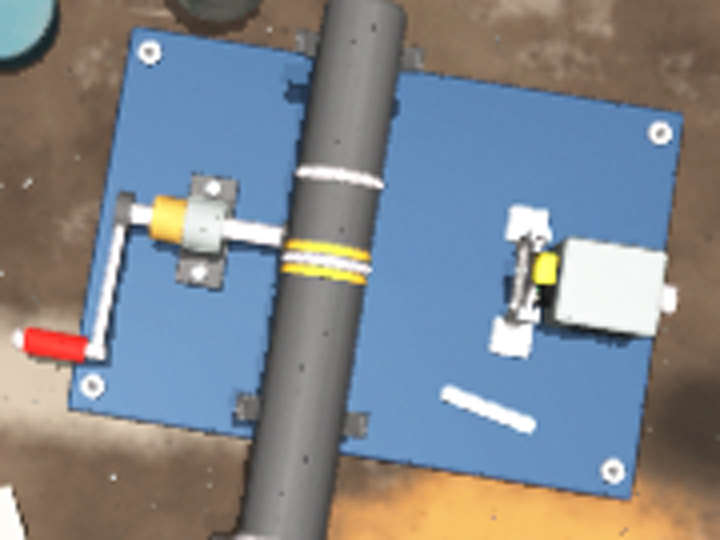

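The enlarged crop shows the seam's yellow lines centred at about (327,262), the mirror shaft from (140,213) to (280,237), and the plate corners at (135,28), (683,115), (630,498) and (70,408).

Run:
```python
from h import *
cal=vision.calibration("top")
f=lambda p:np.array(p)/4+[255-.375,150-.375]
C=unproj(cal,f([(135,28),(683,115),(630,498),(70,408)]),.01)[:,:2]
print(C.round(4),C.mean(0), [np.linalg.norm(C[i]-C[i-1]).round(4) for i in range(4)])
e=(C[0]+C[1]-C[2]-C[3]);print("yaw",np.degrees(np.arctan2(e[1],e[0])));e2=C[0]+C[3]-C[1]-C[2];print(np.degrees(np.arctan2(-e2[0],e2[1])))
a=np.radians(-9.7);x=np.array([np.cos(a),np.sin(a)]);y=np.array([-x[1],x[0]])
O=np.array([.5625,.066])
def st(p,z): 
    d=unproj(cal,p,z)[:,:2]-O; return np.c_[d@x,d@y].round(4)*1000
print("shaft",st(f([(140,213),(252,232),(280,237)]),.058),"seam",st([(335.95,214.74)],.167),"tab",st(f([(546,268)]),.12),"grip",st(f([(57,345)]),.08),"plate ctr",(C.mean(0)-O)@x,(C.mean(0)-O)@y)
# scene: seam yellow pixels & tab
im=cv2.imread("pics/scene0.png");hsv=cv2.cvtColor(im,cv2.COLOR_BGR2HSV)
m=cv2.inRange(hsv,(20,120,120),(35,255,255)); n,l,s,c=cv2.connectedComponentsWithStats(m)
sc=vision.calibration("scene")
for i in range(1,n):
    if s[i,4]>5 and 280<c[i,0]<420 and 170<c[i,1]<270: print(s[i],c[i])
w=lambda p:np.r_[O+x*p[0]+y*p[1],p[2]]
print("pred tab",proj(sc,w([0,-.125,.11])),"grip",proj(sc,w([-.087,.15,.078])),"shaft65",proj(sc,w([0,.125,.055])))
```

```text
[[ 0.7089  0.1859]
 [ 0.648  -0.1651]
 [ 0.4058 -0.1231]
 [ 0.4656  0.2277]] [0.55706975 0.03133767] [np.float64(0.2469), np.float64(0.3562), np.float64(0.2457), np.float64(0.3558)]
yaw -9.803657944007337
-9.7562563353001
shaft [[  1.6 115.7]
 [  0.9  46.2]
 [  0.5  28.9]] seam [[-18.6   1.5]] tab [[   1.  -125.1]] grip [[-86.1 149.5]] plate ctr 0.00048761916563630405 -0.03508171953400277
[335 188  16  18  36] [339.77777778 195.02777778]
[382 189   9  10  70] [386.1        193.67142857]
[339 194   7  15  24] [341.08333333 200.79166667]
[298 240  12   8  38] [304.5        244.15789474]
pred tab [[385.62877792 195.31349709]] grip [[302.37317267 266.02973506]] shaft65 [[290.94248844 248.95448156]]
```

Request:
apply_moves --series '[{"offset": [5,7,0],"rot": [0,0,8]},{"offset": [35.7,53.9,-3],"rot": [0,0,63]},{"offset": [35.7,53.9,-3],"rot": [0,0,63]},{"offset": [35.7,53.9,-3],"rot": [0,0,63]},{"offset": [35.7,53.9,-3],"rot": [0,0,63]},{"offset": [35.7,53.9,-3],"rot": [0,0,63]},{"offset": [35.7,53.9,-3],"rot": [0,0,63]},{"offset": [35.7,53.9,-3],"rot": [0,0,63]},{"offset": [35.7,53.9,-3],"rot": [0,0,63]},{"offset": [35.7,53.9,-3],"rot": [0,0,63]},{"offset": [35.7,53.9,-3],"rot": [0,0,63]},{"offset": [35.7,53.9,-3],"rot": [0,0,63]},{"offset": [35.7,53.9,-3],"rot": [0,0,63]},{"offset": [35.7,53.9,-3],"rot": [0,0,63]},{"offset": [35.7,53.9,-3],"rot": [0,0,63]},{"offset": [35.7,53.9,-3],"rot": [0,0,63]},{"offset": [35.7,53.9,-3],"rot": [0,0,63]}]' --hand 0.42 --newtons 25

```text
time: 2.7
position: [0.541, -0.0594, 0.2146]
tool_rot: [0.766, 0.643, -0.0, -0.0]
ft_force: [0.0, 0.1, -0.6]
grip_width: 0.0368
grip_force: 0.0
```

Run:
```python
from h import *
from scipy.spatial.transform import Rotation as R
o=get_obs();print(o["time"],o["position"],R.from_quat(o["tool_rot"]).as_matrix()[:,1],o["q"],o["grip_width"])
im=vision.camera("wrist");cv2.imwrite("pics/w1.png",im[:,:,::-1]);cal=vision.calibration("wrist")
for q in ("shutter_tab","mirror_glass","seam_under"):print(q,[(np.round(d["centre"],4),d["conf"]) for d in nets.spot_point("wrist",q)[:2]])
b=cv2.inRange(cv2.cvtColor(im,cv2.COLOR_RGB2HSV),(20,120,100),(35,255,255));n,l,s,c=cv2.connectedComponentsWithStats(b)
for i in range(1,n):
    if s[i,4]>60:print(s[i],c[i],unproj(cal,c[i],.12))
```

```text
2.7 [ 0.54096323 -0.05942583  0.21463158] [ 9.84965662e-01 -1.72749916e-01 -3.34260476e-04] [-3.14677223e-01  4.58309138e-01  1.66766543e+00 -3.09268307e-04
  1.01591840e+00 -1.40893396e-01] 0.03679311023082944
shutter_tab [(array([ 0.5399, -0.0548,  0.1101]), 0.86)]
mirror_glass []
seam_under []
[264   0  17  53 427] [270.94379391  25.80327869] [[0.52801476 0.06666153 0.12      ]]
[291   0  12  53 423] [295.84869976  25.82033097] [[0.5436323  0.06391446 0.12      ]]
[309 195  26  21 464] [321.4375 205.6875] [[ 0.53889589 -0.05640585  0.12      ]]
[414 257   7  25  77] [417.42857143 268.54545455] [[ 0.60278468 -0.11871402  0.12      ]]
[226 258   7  48 150] [228.65333333 283.16666667] [[ 0.45686789 -0.10576164  0.12      ]]
[415 283   7  24  86] [418.12790698 294.8372093 ] [[ 0.60103818 -0.14143788  0.12      ]]
```

View pics/w1.png

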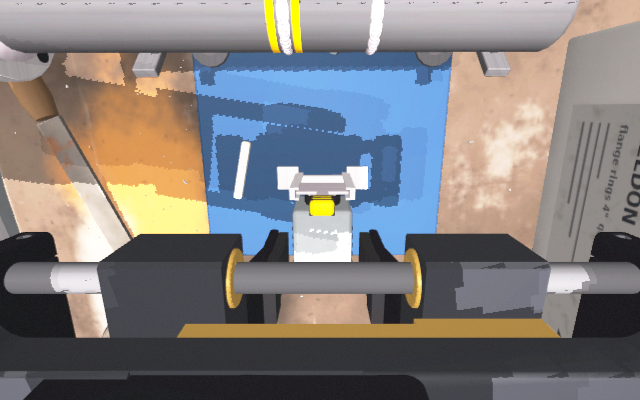

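The wrist view shows the yellow tab at (321,206), centred between the fingers, with the guide posts below it and the chalk clear at (242,168). I'll go down to it now.

Request:
apply_moves --series '[{"offset": [0,0.1,-3],"rot": [0,0,0]},{"offset": [0,0.1,-6],"rot": [0,0,0]},{"offset": [0,0.1,-8.5],"rot": [0,0,0]},{"offset": [0,0.1,-10.2],"rot": [0,0,0]},{"offset": [0,0.1,-10.2],"rot": [0,0,0]},{"offset": [0,0.1,-10.2],"rot": [0,0,0]}]'

```text
time: 3.5
position: [0.5417, -0.0575, 0.1127]
tool_rot: [0.765, 0.644, -0.0, -0.0]
ft_force: [0.1, -0.3, 0.7]
grip_width: 0.0367
grip_force: 0.0
```

Request:
apply_moves --series '[{"offset": [0,0,0],"rot": [0,0,0]},{"offset": [0,0,0],"rot": [0,0,0]},{"offset": [0,0,0],"rot": [0,0,0]},{"offset": [0,0,0],"rot": [0,0,0]},{"offset": [0,0,0],"rot": [0,0,0]},{"offset": [0,0,0],"rot": [0,0,0]}]' --hand 0 --newtons 25

```text
time: 4.1
position: [0.5403, -0.0569, 0.1125]
tool_rot: [0.765, 0.644, -0.001, -0.001]
ft_force: [-4.3, -0.6, 2.0]
grip_width: 0.0177
grip_force: 25.0
```

Gripped, with the 17.7 mm opening matching the tab. Now lifting.

Request:
apply_moves --series '[{"offset": [0,0,0.5],"rot": [0,0,0]},{"offset": [0,0,1],"rot": [0,0,0]},{"offset": [0,0,1.5],"rot": [0,0,0]},{"offset": [0,0,2],"rot": [0,0,0]},{"offset": [0,0,2.5],"rot": [0,0,0]},{"offset": [0,0,2.8],"rot": [0,0,0]},{"offset": [0,0,3.0],"rot": [0,0,0]},{"offset": [0,0,3.1],"rot": [0,0,0]},{"offset": [0,0,3.1],"rot": [0,0,0]},{"offset": [0,0,3.1],"rot": [0,0,0]}]'

```text
time: 5.1
position: [0.5401, -0.0568, 0.1399]
tool_rot: [0.765, 0.644, -0.001, -0.002]
ft_force: [-0.2, -2.3, -26.9]
grip_width: 0.0174
grip_force: 25.0
```

Request:
apply_moves --series '[{"offset": [0,0,0.2],"rot": [0,0,0]},{"offset": [0,0,0.3],"rot": [0,0,0]},{"offset": [0,0,0.3],"rot": [0,0,0]}]'

```text
time: 5.4
position: [0.5401, -0.0567, 0.1411]
tool_rot: [0.765, 0.644, -0.001, -0.003]
ft_force: [2.7, -2.9, -37.5]
grip_width: 0.0177
grip_force: 25.0
```

Run:
```python
from h import *
im=vision.camera("scene");cv2.imwrite("pics/s2.png",im[:,:,::-1])
print([(np.round(d["centre"],4),d["conf"]) for d in nets.spot_point("scene","shutter_tab")[:2]])
crop=cv2.resize(im[150:250,330:450,::-1],None,fx=5,fy=5,interpolation=cv2.INTER_CUBIC);cv2.imwrite("pics/s2c.png",crop)
o=get_obs();print(o["time"],o["position"],o["ft_force"])
```

```text
[(array([ 0.5395, -0.0534,  0.1396]), 0.59)]
5.5 [ 0.54005767 -0.05666715  0.14109371] [  3.07444657  -2.56149027 -38.47894331]
```

View pics/s2c.png

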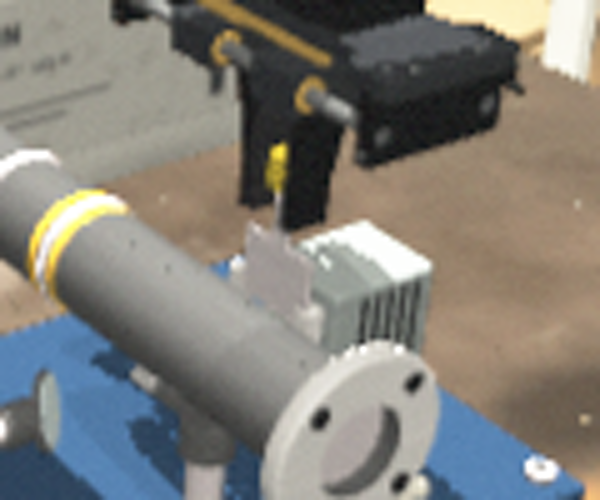

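The crop shows the yellow tab raised in the fingers at (278,168), with the shutter plate clear above the camera guides. The net puts the tab at z 0.140, so it's at its stop. I'll release and go up.

Request:
apply_moves --series '[{"offset": [0,0,0],"rot": [0,0,0]},{"offset": [0,0,0],"rot": [0,0,0]},{"offset": [0,0,0],"rot": [0,0,0]},{"offset": [0,0,3],"rot": [0,0,0]},{"offset": [0,0,6],"rot": [0,0,0]},{"offset": [0,0,9],"rot": [0,0,0]},{"offset": [0,0,10],"rot": [0,0,0]}]' --hand 0.42

```text
time: 6.2
position: [0.5447, -0.0578, 0.2519]
tool_rot: [0.765, 0.644, 0.003, 0.005]
ft_force: [0.7, -0.1, 0.3]
grip_width: 0.0366
grip_force: 0.0
```

Request:
apply_moves --series '[{"offset": [-1,4,0],"rot": [0,0,0]},{"offset": [-1,8,0],"rot": [0,0,0]},{"offset": [-2,13,0],"rot": [0,0,0]},{"offset": [-2,18,0],"rot": [0,0,0]},{"offset": [-3,23,0],"rot": [0,0,0]},{"offset": [-3.9,28.7,-3],"rot": [0,0,0]},{"offset": [-3.9,28.7,-7],"rot": [0,0,0]},{"offset": [-3.9,28.7,-8],"rot": [0,0,0]},{"offset": [-3.9,28.7,-8],"rot": [0,0,0]},{"offset": [-3.9,28.7,-8],"rot": [0,0,0]}]'

```text
time: 7.2
position: [0.504, 0.2292, 0.1677]
tool_rot: [0.765, 0.644, 0.001, 0.001]
ft_force: [-0.5, -0.8, -0.1]
grip_width: 0.0363
grip_force: 0.0
```

Run:
```python
from h import *
o=get_obs();print(o["time"],o["position"],o["q"])
im=vision.camera("wrist");cv2.imwrite("pics/w2.png",im[:,:,::-1]);cal=vision.calibration("wrist")
print([(np.round(d["centre"],4),d["conf"]) for d in nets.spot_point("wrist","lever_grip")[:2]])
vision.camera("scene")
print([(np.round(d["centre"],4),d["conf"]) for d in nets.spot_point("scene","shutter_tab")[:2]])
h=cv2.cvtColor(im,cv2.COLOR_RGB2HSV);b=cv2.inRange(h,(0,180,90),(6,255,255))|cv2.inRange(h,(174,180,90),(180,255,255));n,l,s,c=cv2.connectedComponentsWithStats(b)
for i in range(1,n):
    if s[i,4]>60:print(s[i],c[i],unproj(cal,c[i],.083))
```

```text
7.2 [0.50398676 0.22924641 0.16773441] [ 2.25149697e-01  5.35518179e-01  1.68859052e+00 -2.48418373e-04
  9.14976338e-01  3.97893042e-01]
[(array([0.5014, 0.2256, 0.0793]), 0.94)]
[(array([ 0.5391, -0.0569,  0.1426]), 0.59)]
[ 309  187   22   53 1069] [319.07764266 213.33956969] [[0.50052102 0.22976672 0.083     ]]
```

View pics/w2.png

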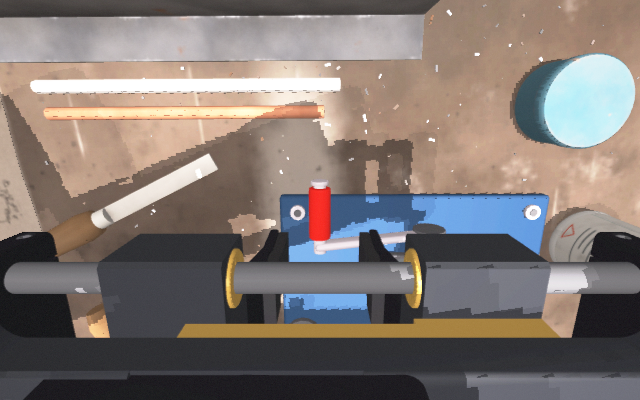

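The wrist view shows the red grip at (319,213) between the fingers, with its steel arm running inward at (322,247). The position agrees with the prediction, so I'll go down to it.

Request:
apply_moves --series '[{"offset": [-0.2,0,-3],"rot": [0,0,0]},{"offset": [-0.2,0,-6],"rot": [0,0,0]},{"offset": [-0.2,0,-8],"rot": [0,0,0]},{"offset": [-0.2,0,-8.7],"rot": [0,0,0]},{"offset": [-0.2,0,-8.7],"rot": [0,0,0]},{"offset": [-0.2,0,-8.7],"rot": [0,0,0]}]'

```text
time: 8.0
position: [0.5017, 0.2299, 0.0806]
tool_rot: [0.765, 0.644, 0.001, 0.001]
ft_force: [1.1, 0.0, -0.4]
grip_width: 0.0365
grip_force: 0.0
```

Request:
apply_moves --series '[{"offset": [0,0,0],"rot": [0,0,0]},{"offset": [0,0,0],"rot": [0,0,0]},{"offset": [0,0,0],"rot": [0,0,0]},{"offset": [0,0,0],"rot": [0,0,0]},{"offset": [0,0,0],"rot": [0,0,0]},{"offset": [0,0,0],"rot": [0,0,0]}]' --hand 0 --newtons 15

```text
time: 8.6
position: [0.5013, 0.23, 0.0799]
tool_rot: [0.765, 0.644, 0.001, 0.0]
ft_force: [1.6, -0.7, 3.1]
grip_width: 0.0152
grip_force: 15.0
```

Request:
apply_moves --series '[{"offset": [0.3,-0.05,0.95],"rot": [0,0,0]},{"offset": [0.7,-0.1,1.75],"rot": [0,0,0]},{"offset": [1.1,-0.2,2.55],"rot": [0,0,0]},{"offset": [1.6,-0.3,3.25],"rot": [0,0,0]},{"offset": [2.2,-0.4,3.95],"rot": [0,0,0]},{"offset": [2.85,-0.5,4.55],"rot": [0,0,0]},{"offset": [3.55,-0.6,5.1],"rot": [0,0,0]},{"offset": [4.3,-0.75,5.6],"rot": [0,0,0]},{"offset": [5.1,-0.9,5.95],"rot": [0,0,0]},{"offset": [5.6,-1.0,6.15],"rot": [0,0,0]},{"offset": [6.1,-1.05,6.35],"rot": [0,0,0]},{"offset": [6.1,-1.05,6.35],"rot": [0,0,0]},{"offset": [6.1,-1.05,6.35],"rot": [0,0,0]},{"offset": [6.1,-1.05,6.35],"rot": [0,0,0]}]'

```text
time: 10.0
position: [0.5592, 0.2198, 0.1454]
tool_rot: [0.765, 0.644, -0.002, -0.002]
ft_force: [-6.1, 2.4, 11.2]
grip_width: 0.0156
grip_force: 15.0
```

Run:
```python
from h import *
o=get_obs();p=o["position"];print(o["time"],p,o["ft_force"],o["grip_width"],o["grip_force"],o["joint_velocities"].round(3))
a=np.radians(-9.75);x=np.array([np.cos(a),np.sin(a)]);y=np.array([-x[1],x[0]]);O=np.array([.5632,.066])
d=p[:2]-O;print("grip stand",d@x,d@y,"theta",np.arctan2(d@x,p[2]-.003-.055),"r",np.hypot(d@x,p[2]-.058))
for c in ("scene","top","wrist"):
    im=vision.camera(c);cv2.imwrite(f"pics/{c}3.png",im[:,:,::-1])
    for q in ("lever_grip","seam_under","mirror_glass","shutter_tab"):
        for r in nets.spot_point(c,q)[:1]:
            e=np.array(r["centre"])[:2]-O;print(c,q,np.round(r["centre"],4),round(r["conf"],2),"stand",(e@x).round(4),(e@y).round(4))
im=cv2.imread("pics/scene3.png")[160:290,260:430];cv2.imwrite("pics/s3c.png",cv2.resize(im,None,fx=4,fy=4,interpolation=cv2.INTER_CUBIC))
```

```text
10.0 [0.55919651 0.21983717 0.14541992] [-6.1312096   2.39189823 11.2101711 ] 0.015587184517940634 15.000846683979034 [ 0.     0.001  0.002  0.001  0.002 -0.   ]
grip stand -0.029997908578903602 0.15093717097800236 theta -0.3305569659135917 r 0.09242357153141455
scene lever_grip [0.5597 0.2176 0.1427] 0.73 stand -0.0291 0.1488
scene seam_under [0.542  0.065  0.1249] 0.71 stand -0.0207 -0.0046
scene mirror_glass [0.5596 0.0682 0.056 ] 0.76 stand -0.0039 0.0016
scene shutter_tab [ 0.5393 -0.0556  0.1433] 0.5 stand -0.003 -0.1239
top seam_under [0.5409 0.0719 0.1213] 0.85 stand -0.023 0.002
top mirror_glass [0.5572 0.0699 0.0563] 0.45 stand -0.0066 0.0028
top shutter_tab [ 0.5355 -0.0563  0.1432] 0.53 stand -0.0066 -0.1252
wrist lever_grip [0.5591 0.2172 0.1414] 0.96 stand -0.0296 0.1483
```

View pics/s3c.png

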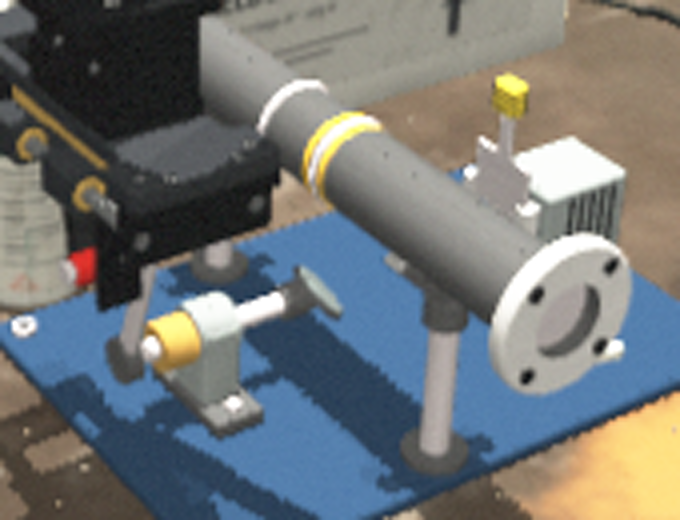

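The crop shows the shutter still up, with its tab at (510,95). The pipe is undisturbed and the mirror is tilted towards the seam. The line of sight passes about 3–4 mm to the flange side of the seam, so I'll trim the lever slightly towards +x.

Request:
apply_moves --series '[{"offset": [0.2,-0.03,0],"rot": [0,0,0]},{"offset": [0.4,-0.07,0],"rot": [0,0,0]},{"offset": [0.4,-0.07,0],"rot": [0,0,0]},{"offset": [0.4,-0.07,0],"rot": [0,0,0]},{"offset": [0.4,-0.07,0],"rot": [0,0,0]}]'

```text
time: 11.25
position: [0.5635, 0.2191, 0.1463]
tool_rot: [0.765, 0.644, -0.001, -0.001]
ft_force: [-7.9, 1.3, 14.8]
grip_width: 0.016
grip_force: 15.0
```

Run:
```python
from h import *
from scipy.optimize import least_squares
o=get_obs();p=o["position"];print(o["time"],p,o["ft_force"],o["grip_force"])
a=np.radians(-9.75);x=np.array([np.cos(a),np.sin(a)]);y=np.array([-x[1],x[0]]);O=np.array([.5614,.0663])
d=p[:2]-O;print("xs",d@x,"theta asin",np.arcsin(d@x/.09),"atan",np.arctan2(d@x,p[2]-.058))
acc={}
for k in range(4):
  for c in ("scene","top","wrist"):
    im=vision.camera(c)
    for q in ("lever_grip","seam_under","mirror_glass","shutter_tab"):
        for r in nets.spot_point(c,q)[:1]:
            e=np.array(r["centre"])[:2]-O;acc.setdefault((c,q),[]).append([e@x*1e3,e@y*1e3,r["centre"][2]*1e3])
for k,v in acc.items():print(k,np.median(v,0).round(1),len(v),np.std(v,0).round(1))
# yellow seam lines / white second weld in scene: pixel scale along pipe at the crest
im=vision.camera("scene");cal=vision.calibration("scene");h=cv2.cvtColor(im,cv2.COLOR_RGB2HSV)
m=cv2.inRange(h,(20,120,120),(35,255,255));m[:,:325]=0;m[:,365:]=0;m[:180]=0;m[215:]=0
pts=np.argwhere(m>0)[:,::-1]
# fit: rendered pipe ring bands, stand x of seam s: compare mean pixel
w=lambda xs,ys,z:np.r_[O+x*xs+y*ys,z]
C=-np.array(cal["R"]).T@np.array(cal["t"])
def ring(s):
    L=[]
    for t in np.linspace(0,2*np.pi,180):
        n=np.r_[y*np.cos(t),np.sin(t)]
        for u in (-.007,.007):
            P=w(s+u,0,.145)+.024*n
            if n@(C-P)>0:L.append(np.r_[P])
    return proj(cal,np.array(L))
print(len(pts),pts.mean(0))
for s in np.arange(-.024,-.012,.002):print(s,ring(s).mean(0))
print("tab raised pred",proj(cal,w(0,-.125,.14)))
m=cv2.inRange(h,(22,120,120),(35,255,255));m[:,:375]=0;m[:,400:]=0;m[:165]=0;m[205:]=0;print("tab seen",np.argwhere(m>0)[:,::-1].mean(0))
```

```text
11.25 [0.5635402  0.21914577 0.1463146 ] [-7.9130577   1.29079342 14.83442448] 15.001065731048584
xs -0.023775071760632403 theta asin -0.2673406205656561 atan -0.2629742789648586
('scene', 'lever_grip') [-23.1 149.  142.9] 3 [1.  0.6 2.2]
('scene', 'seam_under') [-16.8  -3.3 124.8] 4 [1.1 1.7 0.9]
('scene', 'mirror_glass') [ 0.2  0.6 58. ] 3 [0.9 0.7 1.1]
('scene', 'shutter_tab') [  -0.9 -126.1  142.7] 4 [1.4 0.3 0.8]
('top', 'seam_under') [-17.4   1.2 122. ] 4 [1.1 0.7 1.3]
('top', 'mirror_glass') [-1.6  1.5 55.6] 4 [ 8.4  1.4 28.4]
('wrist', 'lever_grip') [-23.6 147.5 142.8] 4 [0.8 1.7 0.9]
('top', 'shutter_tab') [  -6.4 -127.8  142. ] 3 [2.2 0.4 1.4]
('wrist', 'shutter_tab') [-23.4 146.8 142.5] 1 [0. 0. 0.]
61 [340.78688525 196.8852459 ]
-0.024 [344.27263462 198.07351097]
-0.022 [343.70561599 197.6623975 ]
-0.019999999999999997 [343.14026399 197.25249238]
-0.017999999999999995 [342.57657129 196.84379029]
-0.015999999999999993 [342.01453058 196.43628594]
-0.013999999999999992 [341.45413463 196.02997407]
tab raised pred [[387.13081551 183.90573369]]
tab seen [387.02777778 183.68055556]
```

Every estimate puts the seam at stand x of about -17 to -18 mm, and the line of sight meets it at -17.9 mm. The raised tab projects exactly where it should for 0.140 m. I'll hold briefly, then hand in.

Request:
apply_moves --series '[{"offset": [0,0,0],"rot": [0,0,0]},{"offset": [0,0,0],"rot": [0,0,0]},{"offset": [0,0,0],"rot": [0,0,0]},{"offset": [0,0,0],"rot": [0,0,0]},{"offset": [0,0,0],"rot": [0,0,0]},{"offset": [0,0,0],"rot": [0,0,0]},{"offset": [0,0,0],"rot": [0,0,0]}]'

```text
time: 15.0
position: [0.5635, 0.2191, 0.1463]
tool_rot: [0.765, 0.644, -0.001, -0.001]
ft_force: [-7.5, 1.7, 14.4]
grip_width: 0.0156
grip_force: 15.0
```

```bash
python3 -c "
from rig import *
o=get_obs();print(o['time'],o['position'],o['grip_force']);print(hand_in())"
```

```text
15.0 [0.56351742 0.21912988 0.14630532] 15.001094341278076
the job is handed in; nothing more can be done
None
```

I handed the job in at about 15 s, no verdict returned: the shutter is up at its stop and the fingers hold the lever still at about -0.265 rad, aimed within about 1 mm of the marked seam by my measurements.

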